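Close the bleed valve and hold a check gauge on a tilted test nipple

ROBOT

A 7-joint arm with a two-finger parallel gripper is mounted at the origin on a cart in front of the work surface, level with it; the furniture and walls round the work are solid. World frame = base frame: x ahead of the robot, y to its left, z up, the work surface at z = 0. Lengths are in m, angles in rad, forces in N, time in s.
With the tool pointing down it reaches from about 0.4 to 0.875 m from the base axis. Payload 6.5 kg.
Tool frame: the origin (TCP) lies on the centre line of the jaws, within the pads' length; the fingertips stand 17 mm ahead of it and the grasp point (between the pads) lies 2 mm behind it; x points along the fingers, z is the direction in which the jaws open and shut, and the axes are right-handed (so a half turn about x gives the same grasp; the last joint's range is limited). The gripper opens to 85 mm and grips with 20 to 120 N. Pads are 22 mm wide; open, the fingers measure 114 mm over their backs; the gripper's body (76 mm by 85 mm) begins 54 mm behind the grasp point. The pads swing forward as they close: fully open they stand 13 mm farther back than shut.
Start: joints at [-1.385, 0.536, -0.004, 1.538, 0.003, 1.067, -0.071], TCP at [0.162, 0.629, 0.248] pointing down, gripper open.
Joint ranges: [-2.7, 2.7], [-0.37, 2.16], [-1.27, 1.26], [0.24, 2.4], [-1.31, 4.45], [0.19, 1.91], [-2.76, 2.76]. Speed limits (rad/s): [2.39, 2.39, 3.14, 3.14, 3.14, 3.14, 3.14].

INTERFACE

Orientations are given as a rotation vector (axis times angle).
In Python, from rig import status, eyes, bot gives the robot as it stands.
- The arm moves only by the shell command python3 -m pendant 'ROWS'. ROWS is JSON, one flat list of numbers, 7 for each row, row after row: the opening, from -1 (shut) to 1 (fully open), then the shift along the world's x, y, z in cm, then the turn, a rotation vector about the world's x, y, z in degrees. In form: [claw, tx, ty, tz, rx, ry, rz, claw, tx, ty, tz, rx, ry, rz, ...]. A call has 1 to 12 rows; each row is the pose to reach, as a shift and turn from the pose commanded when the call began; what a row does not reach only later rows make up. A row lasts 1/12 s, in which the tool goes at most 41.7 mm and 7.16 degrees, less where a joint would pass 70% of its speed; a pose out of reach is approached as far as the arm can. A call with a gripper value outside its range is refused whole. The fingers move at their own pace and stop on an object; the grip force is fixed at half the most. Time passes only in rows, so rows that repeat a pose let the fingers close. It gives the time, the measured TCP pose, the force and the opening at its end, in the units of the state.
- status.get_state(): the state, without advancing time (a new reading comes with each control period).
- eyes.grab_frame(name): name is "scene" or "side" or "wrist"; returns the picture (420x560x3 uint8, blue, green, red); there is no depth.
- eyes.calibration(name): a dict with "fovy" (degrees; the focal length in pixels is half the picture's height over the tangent of half this angle, whatever the lens; pixels are square), "cx", "cy" (the principal point, pixels), "R" (3x3) and "t" (3): a world point X has camera coordinates R X + t. Camera axes: x right, y down, z forward; pixel columns grow to the right and rows downward; lengths in m; the calibration is good to about 2 mm. A picture is of the moment at which its call begins: read the wrist's pose just before it. calibration takes no time and is no camera call; for the wrist camera it gives the pose at the moment of the call.
- bot.job_done(): hands the job in, once; it reports no verdict.
Trained networks look in the newest picture that a camera, given by its name, has taken for a name from the list of things; names that differ only in an ending like _2 or _b are one class to them, and where a whole thing is asked for, a point or a joint stands for the part that bears it (a point fixed in the world has none). Each returns a list of dicts, best first, with "score" (0 to 1); they miss things now and then, are a little off and sometimes report something else, mostly with a low value. They report only what shows in the picture. A call takes as long as a camera call. They do not tell look-alikes from the thing itself.
- eyes.search_frame(camera, name): "at" ([column, row] in pixels, amid what is visible of it).
The state is a dict: "clock": time; "joints": joint angles; "qvel": joint speeds; "joint_efforts": joint torques, N m; "position": TCP position; "orientation": TCP orientation; "force": force on the tool from outside, world axes, zero at the start; "moment": the same for the moment, N m; "gripper_width": finger opening in m.
Only numpy, scipy, OpenCV 4.12 (cv2) and the standard library are available. Lean on these libraries where they do the work, as an engineer would, in place of code of your own. Each camera call takes 0.05 s, during which the arm holds its last target. There are 200 camera calls.

TASK

Ready the small gas manifold for a pressure check: first turn its bleed valve knob fully clockwise (seen from above) to its end stop. Then lift the push-on check gauge off its parking stand, press it squarely onto the manifold's tilted test nipple until it snaps and is pressed home against the spring of the valve pin, and finish while still holding it there: do not let go, because the spring backs it off. Leave the valve closed and do not disturb the beaker, the dropper bottle and the vial.

Things in the scene. Friction and masses are not known exactly. Their poses are not given: they have to be found in the camera images.
- manifold: fixed aluminium block 220 long (y) x 60 (x) x 40 mm high on a steel foot plate 240 x 84 x 8 mm. Origin: centre of its underside, on the worktop; x points to its back (rigid outlet stubs), y along its length towards the knob, z up. Knob axis at y = +70 mm; root of the tilted nipple at y = -62 mm
- bleed_knob_grip (a point): middle of the black bar grip of the bleed valve knob, on its vertical axis, 77 mm above the worktop. The bar is 42 mm long (x of this point, turns with the knob), 14 mm wide (y), 32 mm high; its top is 7 mm above this point; a 44 mm disc begins 23 mm below it, and a 68 mm flange on the block's top below that
- bleed_knob (a joint): angle of the knob in rad, grows as the knob is turned clockwise seen from above; 1.8 is the end stop (valve closed), it starts at 0.5 to 1.1; stays where it is left, friction 0.05 N m
- nipple_tip (a point): centre of the end face of the tilted test nipple, about 81 mm above the worktop. z of this point points outwards along the nipple, which leans 25 degrees from vertical towards the manifold's -y (away from the knob); x is the manifold's x. A brass pin 7 mm in diameter stands 8 mm out of this face at rest
- valve_pin (a joint): how far the brass pin has been pushed into the nipple, m: 0 at rest to 0.008 flush with the tip; spring 4 N at rest to 10.4 N at 0.008
- stand: fixed parking stand of the gauge: aluminium plate 72 x 72 x 10 mm with an upright steel spigot 16 mm in diameter and 24 mm high in its middle. Origin: centre of its underside, on the worktop
- gauge_grip (a point): centre of the square barrel of the loose check gauge, where it is grasped: 63 mm above the sleeve's lower end, 25 mm below the top; 73 mm above the worktop as the gauge stands upright on its stand. z is the gauge's axis, up; x and y are square to the barrel's flats
- gauge_mouth (a point): centre of the open lower end of the gauge's sleeve; same axes as gauge_grip. The bore is 26 mm wide at the mouth, narrows over 8 mm to a lip of 18 mm, and is 24 mm wide behind the lip (from 13 mm)
- gauge_seat (a point): centre of the bore's inner end, 33 mm above the mouth on the axis, which meets the nipple tip when the gauge is fully home; same axes as gauge_grip
- gauge: the loose check gauge, about 160 g, 88 mm high: round steel sleeve 34 mm in diameter and 38 mm high, above it a square aluminium barrel 28 x 28 x 50 mm with a dial in its top. Origin at the centre of the sleeve's lower end, z up along the axis. It starts upright, sleeve over the stand's spigot, resting on the plate
- beaker: small glass beaker, 60 mm wide, 81 mm high, standing loose; origin at the centre of its underside. It and the stand are left and right of the manifold, either way round
- dropper: dropper bottle, 30 mm wide, 86 mm high, behind the manifold; origin at the centre of its underside
- vial: slim vial with a white cap, 31 mm wide, 114 mm high, behind the manifold; origin at the centre of its underside
- nipple: the steel nipple, origin at its root, z along its axis. Post 16 mm in diameter, free length 38 mm, last 4 mm tapered to 10 mm; foot 30 mm in diameter. Two spring balls stand 3 mm out of its sides (+x, -x) 9 mm below the tip and make the snap: some 7 N push with the gauge's mouth 14 mm below the tip, a pull inwards from 18 to 24 mm; from 25 mm the pin's spring is felt, and fully home is 33 mm
Not all that is in view belongs to the job. Leave any blue or red look-alike of the gauge alone.

How it is judged:
By the outcome, as a careful person would: the job done as asked, in the order asked, and still so for the second after the job is handed in, while the arm keeps its last pose, push and grip.
It also fails if it takes over 58 s, if anything falls off the work surface, if the arm or the gripper's body presses on something with over 40 N, if the wrist force passes 120 N, or if a joint passes its speed limit or range.

## Working session

There is one attempt and no reset: what is moved stays moved. The work goes in short steps, Python scripts to look and compute and a shell command to move; the robot and the scene stay as the last step left them, time stands still between calls to the robot, and variables do not carry over. Pictures are saved under pics/ and viewed, about 8 in all and at most 12, crops included, and the job is handed in when it is done.

```bash
ls; mkdir -p pics; cat > h.py <<'E'
import numpy as np, cv2
from scipy.spatial.transform import Rotation as Ro
from rig import status, eyes, bot
def K(c):
    f=210/np.tan(np.radians(c["fovy"])/2); return f,c["cx"],c["cy"],np.array(c["R"]),np.array(c["t"])
def proj(c,X):
    f,cx,cy,R,t=K(c); p=R@np.array(X)+t; return np.array([cx+f*p[0]/p[2],cy+f*p[1]/p[2]])
def ray(c,uv):
    f,cx,cy,R,t=K(c); d=R.T@np.array([(uv[0]-cx)/f,(uv[1]-cy)/f,1]); return -R.T@t,d/np.linalg.norm(d)
def atz(c,uv,z):
    o,d=ray(c,uv); return o+d*(z-o[2])/d[2]
E
python3 - <<'E'
from h import *
s=status.get_state(); print(s["clock"],s["position"],s["orientation"],s["gripper_width"])
ims=[]
for n in ["scene","side","wrist"]:
    im=np.array(eyes.grab_frame(n)); ims.append(im); c=eyes.calibration(n); print(n,{k:np.round(v,3).tolist() for k,v in c.items()})
    cv2.imwrite(f"pics/{n}0.png",im)
    for k in ["manifold","bleed_knob","nipple","stand","gauge","beaker","dropper","vial"]:
        print(k,[(round(r["score"],2),np.round(r["at"]).tolist(),np.round(atz(c,r["at"],.04),3)[:2].tolist()) for r in eyes.search_frame(n,k)[:4]])
    
E
```

```text
pics
0.0 [0.16181332 0.62890603 0.24739266] [-1.02299275  1.31915622  1.02100019] 0.0854480407638491
scene {'fovy': 47.913, 'cx': 275.578, 'cy': 215.932, 'R': [[0.718, -0.696, -0.021], [-0.353, -0.338, -0.872], [0.6, 0.633, -0.489]], 't': [-0.407, 0.273, 0.833]}
manifold [(0.97, [256.0, 241.0], [0.505, -0.0]), (0.59, [323.0, 217.0], [0.7, -0.037])]
bleed_knob [(0.29, [359.0, 296.0], [0.51, -0.298])]
nipple [(0.54, [270.0, 242.0], [0.525, -0.025]), (0.43, [324.0, 214.0], [0.715, -0.03])]
stand [(0.82, [359.0, 320.0], [0.455, -0.339])]
gauge [(0.69, [268.0, 242.0], [0.52, -0.024]), (0.67, [357.0, 300.0], [0.498, -0.3]), (0.64, [310.0, 319.0], [0.393, -0.271]), (0.63, [418.0, 302.0], [0.575, -0.389])]
beaker [(0.91, [161.0, 202.0], [0.454, 0.337]), (0.49, [238.0, 215.0], [0.557, 0.128])]
dropper [(0.61, [278.0, 199.0], [0.691, 0.117])]
vial [(0.74, [238.0, 214.0], [0.561, 0.133]), (0.6, [322.0, 220.0], [0.687, -0.045])]
side {'fovy': 55.006, 'cx': 278.612, 'cy': 213.413, 'R': [[-0.962, -0.273, 0.004], [-0.178, 0.617, -0.766], [0.206, -0.738, -0.642]], 't': [0.531, 0.174, 0.934]}
manifol
[... 204 characters left out ...]
 182.0], [0.474, -0.243]), (0.42, [298.0, 220.0], [0.513, -0.055])]
gauge [(0.83, [303.0, 151.0], [0.58, -0.393]), (0.65, [358.0, 180.0], [0.388, -0.279]), (0.62, [313.0, 190.0], [0.505, -0.196]), (0.58, [325.0, 164.0], [0.497, -0.34])]
beaker [(0.78, [280.0, 351.0], [0.458, 0.323]), (0.6, [324.0, 165.0], [0.499, -0.335])]
dropper [(0.53, [201.0, 258.0], [0.703, 0.14])]
vial [(0.67, [232.0, 206.0], [0.701, -0.063]), (0.51, [300.0, 222.0], [0.507, -0.05])]
wrist {'fovy': 60.339, 'cx': 285.488, 'cy': 205.845, 'R': [[0.25, 0.968, 0.0], [0.934, -0.241, 0.262], [0.254, -0.065, -0.965]], 't': [-0.65, -0.033, 0.379]}
manifold []
bleed_knob []
nipple []
stand []
gauge []
beaker []
dropper []
vial []
```

View pics/scene0.png

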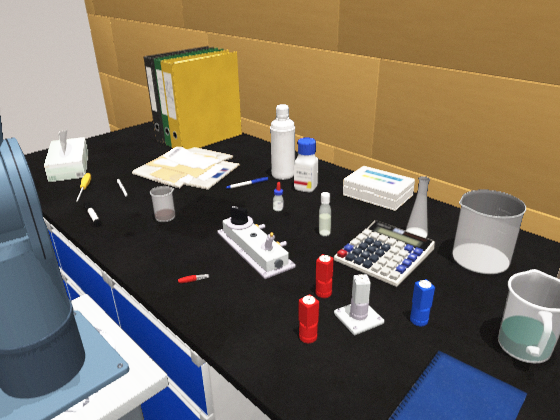

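View pics/side0.png

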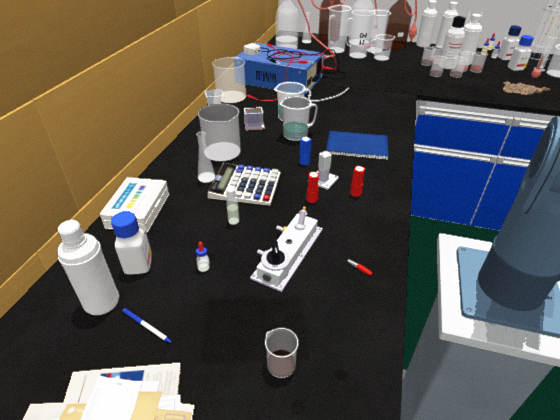

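Scene view: the silver gauge on its white stand is at (360,300). Red look-alikes are at (324,276) and (308,320), and a blue one is at (422,302). The manifold is at (256,241), with the knob at (238,215) and the nipple at (270,240). The side view agrees. Next I fly over for a wrist look.

```bash
python3 -m pendant '[1,4,-9,4,0,0,0, 1,5,-12,7,0,0,0, 1,7,-16,7,0,0,0,1,8,-20,7,0,0,0, 1,10,-24,7,0,0,0, 1,12,-28,7,0,0,0, 1,14,-32,7,0,0,0, 1,16,-36,7,0,0,0, 1,18,-40,7,0,0,0, 1,20,-44,7,0,0,0, 1,22,-48,7,0,0,0, 1,24,-52,7,0,0,0]'
python3 -m pendant '[1,2,-4,0,0,0,0, 1,4,-8,0,0,0,0, 1,6,-12,0,0,0,0, 1,8,-16,0,0,0,0, 1,8,-20,0,0,0,0, 1,8,-21,0,0,0,0, 1,8,-21,0,0,0,0, 1,8,-21,0,0,0,0]'
python3 - <<'E'
from h import *
s=status.get_state(); print(s["clock"],s["position"],np.round(s["joints"],2)); print(Ro.from_rotvec(s["orientation"]).as_matrix().round(3))
n="wrist";im=np.array(eyes.grab_frame(n));c=eyes.calibration(n); cv2.imwrite("pics/w1.png",im); np.save("c1.npy",c)
for k,z in [("manifold",.04),("bleed_knob",.077),("nipple",.07),("stand",.01),("gauge",.088)]:
    print(k,[(round(r["score"],2),np.round(r["at"]).tolist(),np.round(atz(c,r["at"],z),3)[:2].tolist()) for r in eyes.search_frame(n,k)[:4]])
cv2.imwrite("pics/w1.png",cv2.resize(im,(800,600),interpolation=cv2.INTER_CUBIC))
E
```

```text
clock: 2.35
position: [0.3645, 0.1839, 0.3184]
orientation: [-1.021, 1.316, 1.022]
force: [2.0, 1.0, -0.8]
gripper_width: 0.0856
clock: 3.02
position: [0.444, -0.025, 0.3181]
orientation: [-1.019, 1.318, 1.02]
force: [-0.0, 1.0, -0.3]
gripper_width: 0.0852
3.0167 [ 0.44399292 -0.02497085  0.31807354] [-0.54  0.09  0.53  1.99 -0.05  1.07  1.34]
[[ 0.    -0.968  0.252]
 [ 0.     0.252  0.968]
 [-1.    -0.     0.   ]]
manifold [(0.57, [342.0, 212.0], [0.51, 0.028])]
bleed_knob [(0.94, [408.0, 219.0], [0.523, 0.091])]
nipple [(0.94, [287.0, 224.0], [0.498, -0.035]), (0.16, [316.0, 345.0], [0.655, -0.04])]
stand [(0.73, [96.0, 251.0], [0.491, -0.287])]
gauge [(0.95, [52.0, 322.0], [0.538, -0.318]), (0.93, [60.0, 276.0], [0.488, -0.286]), (0.89, [153.0, 255.0], [0.49, -0.18]), (0.87, [54.0, 177.0], [0.387, -0.247])]
```

View pics/w1.png

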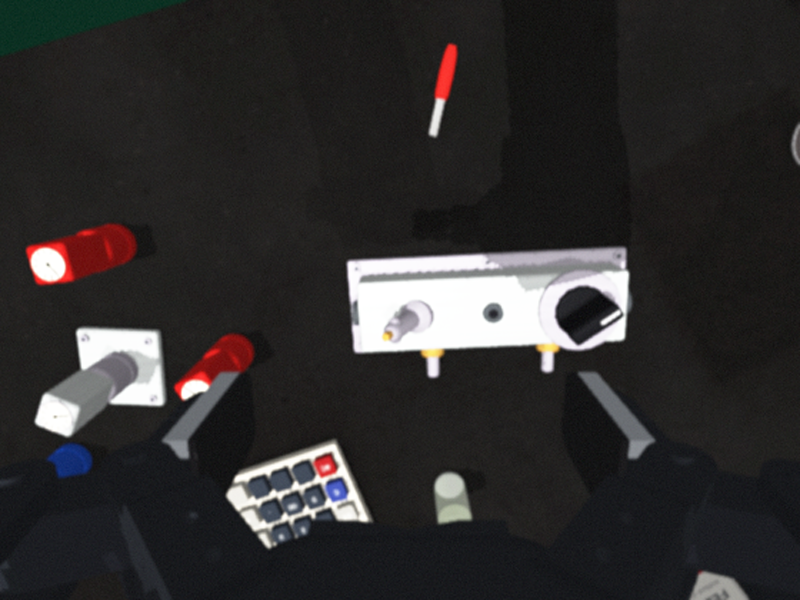

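```bash
python3 - <<'E'
from h import *
from scipy.optimize import least_squares
c=np.load("c1.npy",allow_pickle=True).item(); s=1/1.42857
P=[((-.03,-.11,.048),(360,282)),((-.03,.11,.048),(628,270)),((.03,.11,.048),(626,339)),((.03,-.11,.048),(357,352)),((-.042,-.12,.008),(348,262)),((-.042,.12,.008),(626,248))]
def tf(p,X): 
    a=p[2]; return np.array([p[0]+np.cos(a)*X[0]-np.sin(a)*X[1],p[1]+np.sin(a)*X[0]+np.cos(a)*X[1],X[2]])
f=lambda p:np.concatenate([proj(c,tf(p,X))-np.array(u)*s for X,u in P])
r=least_squares(f,[.51,.02,-.2]); print(r.x,np.degrees(r.x[2]),r.fun.round(1)); p=r.x; np.save("man.npy",p)
print("knob",tf(p,(0,.07,.077)), "root",tf(p,(0,-.062,.048)),"tip",tf(p,(0,-.062-.038*np.sin(.436),.081)))
im=cv2.imread("pics/w1.png"); 
def dr(X,col): 
    u=proj(c,X)/s; cv2.circle(im,(int(u[0]),int(u[1])),2,col,-1); return u
print(dr(tf(p,(0,.07,.084)),(0,0,255)),dr(tf(p,(0,-.062-.038*np.sin(.436),.081)),(0,0,255)))
# gauge: stand plate corners z=.01; gauge top center z=.098
for u in [(78,328),(160,330),(165,405),(82,400)]: print("st",atz(c,np.array(u)*s,.01).round(4))
print("top",atz(c,np.array((57,415))*s,.098).round(4))
a=im[225:375,330:650]; b=im[310:450,10:260]
a=cv2.resize(a,(800,375),interpolation=cv2.INTER_CUBIC); b=cv2.resize(b,(400,224),interpolation=cv2.INTER_CUBIC)
o=np.zeros((600,800,3),np.uint8); o[:375]=a; o[375:599,:400]=b
sc=cv2.imread("pics/scene0.png")[265:345,330:440]; o[375:595,400:702]=cv2.resize(sc,(302,220),interpolation=cv2.INTER_CUBIC)
cv2.imwrite("pics/cr1.png",o)
E
```

```text
[ 0.51624456  0.02857958 -0.20696701] -11.858336314801326 [-4.5  0.6  3.5  0.3  1.4  2.2  1.3  1.3 -1.7 -2.3 -0.  -1.4]
knob [0.53062904 0.09708568 0.077     ] root [ 0.50350402 -0.03209726  0.048     ] tip [ 0.50020626 -0.04780282  0.081     ]
[596.20387192 323.45160472] [394.90045803 330.88505767]
st [ 0.4509 -0.3271  0.01  ]
st [ 0.4708 -0.2574  0.01  ]
st [ 0.5406 -0.2802  0.01  ]
st [ 0.5167 -0.3524  0.01  ]
top [ 0.4955 -0.3053  0.098 ]
```

View pics/cr1.png

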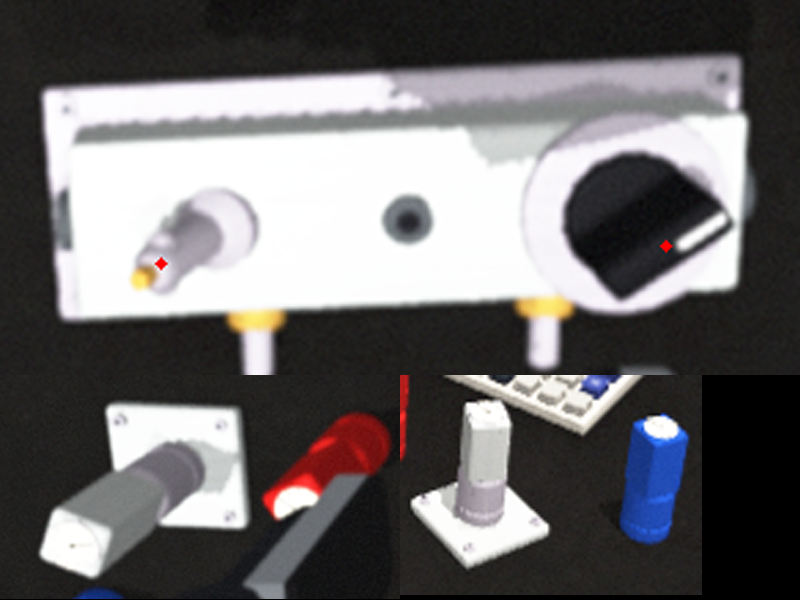

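The crop shows the silver square-barrel gauge on the white stand plate; it is the only one on a stand. The knob bar is about 57° off the present jaw line. I'll go above the knob with the jaws turned and look again.

```bash
python3 -m pendant '[1,1.5,2,-1,0,0,-7, 1,3,4,-3,0,0,-14, 1,4.5,6,-5,0,0,-21, 1,6,8,-7,0,0,-28, 1,7.5,10,-9,0,0,-35, 1,8.6,12.2,-10,0,0,-42, 1,8.6,12.2,-10,0,0,-49, 1,8.6,12.2,-10,0,0,-56, 1,8.6,12.2,-10,0,0,-57, 1,8.6,12.2,-10,0,0,-57]'
python3 - <<'E'
from h import *
s=status.get_state(); print(s["clock"],s["position"],np.round(s["joints"],2)); 
n="wrist";im=np.array(eyes.grab_frame(n));c=eyes.calibration(n); np.save("c2.npy",c)
p=np.load("man.npy")
cv2.imwrite("pics/w2.png",cv2.resize(im,(800,600),interpolation=cv2.INTER_CUBIC))
print(proj(c,(.5306,.0971,.084))*1.42857)
E
```

```text
clock: 4.15
position: [0.5298, 0.0985, 0.2178]
orientation: [-0.257, 1.556, 0.257]
force: [0.3, -0.2, 1.0]
gripper_width: 0.0855
4.15 [0.52984172 0.09846974 0.21778877] [-0.74  0.44  0.61  1.89 -0.31  0.91  0.35]
[408.71006037 288.75601131]
```

View pics/w2.png

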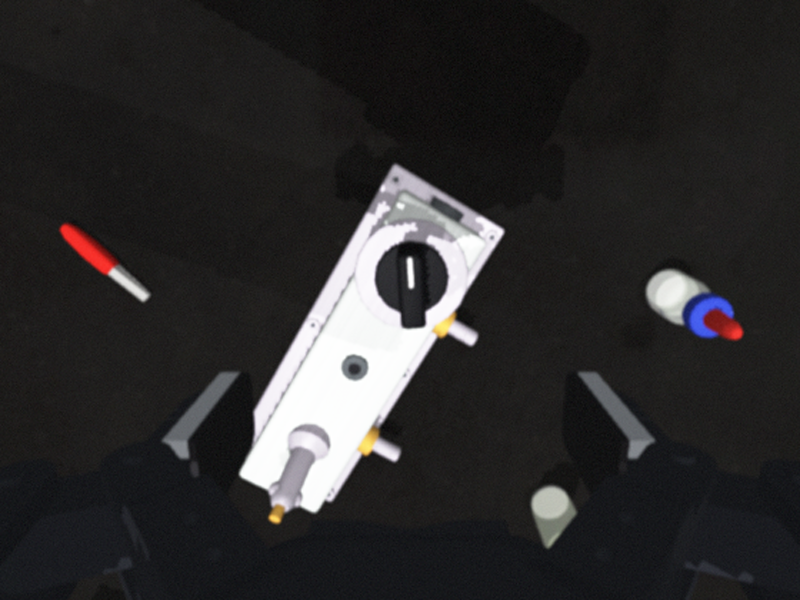

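The knob bar's top runs from (408,255) to (412,328), parallel to the jaw pads and centred within about 1 mm of the prediction. Descend and grip.

```bash
python3 -m pendant '[0.3,0.1,-0.1,-3,0,0,-2, 0.3,0.1,-0.1,-6,0,0,-2, 0.2,0.1,-0.1,-9,0,0,-2, 0.2,0.1,-0.1,-12,0,0,-2, 0.2,0.1,-0.1,-13.5,0,0,-2, 0.2,0.1,-0.1,-13.9,0,0,-2, -1,0.1,-0.1,-13.9,0,0,-2, -1,0.1,-0.1,-13.9,0,0,-2, -1,0.1,-0.1,-13.9,0,0,-2, -1,0.1,-0.1,-13.9,0,0,-2, -1,0.1,-0.1,-13.9,0,0,-2, -1,0.1,-0.1,-13.9,0,0,-2]'
python3 -c "
from h import *
s=status.get_state();print(np.round(s['joints'],2),s['moment'])"
```

```text
clock: 5.2
position: [0.5322, 0.0969, 0.0806]
orientation: [-0.227, 1.556, 0.227]
force: [-1.0, -1.1, 7.6]
gripper_width: 0.0126
[-0.62  0.65  0.48  1.96 -0.48  0.64  0.45] [-0.20059307  0.25739449 -0.0471517 ]
```

```bash
python3 -m pendant '[-1,0,0,0.1,0,0,-4,-1,0,0,0.1,0,0,-10,-1,0,0,0.1,0,0,-16,-1,0,0,0.1,0,0,-22,-1,0,0,0.1,0,0,-28,-1,0,0,0.1,0,0,-34,-1,0,0,0.1,0,0,-34]'
python3 -c "
from h import *
s=status.get_state();print(np.round(s['joints'],2),s['moment'],Ro.from_rotvec(s['orientation']).as_matrix()[:,2])"
```

```text
clock: 5.78
position: [0.5328, 0.0969, 0.0807]
orientation: [0.242, 1.553, -0.242]
force: [4.4, -0.8, -4.6]
gripper_width: 0.0127
[-0.73  0.69  0.63  1.96 -0.64  0.68 -0.01] [-0.22306123 -1.01202794 -0.03146782] [ 0.95288813 -0.30329452  0.00408039]
```

```bash
python3 -m pendant '[-1,-0.1,0,-0.05,0,0,-5,-1,-0.1,0,-0.05,0,0,-10,-1,-0.1,0,-0.05,0,0,-10]'
python3 -c "
from h import *
s=status.get_state();print(s['moment'],Ro.from_rotvec(s['orientation']).as_matrix()[:,2])"
python3 -m pendant '[-1,0,0,0,0,0,-5,-1,0,0,0,0,0,-10,-1,0,0,0,0,0,-10]'
python3 -c "
from h import *
s=status.get_state();print(s['moment'],Ro.from_rotvec(s['orientation']).as_matrix()[:,2])"
```

```text
clock: 6.03
position: [0.5329, 0.0968, 0.0806]
orientation: [0.374, 1.532, -0.373]
force: [7.5, -2.0, -3.8]
gripper_width: 0.0128
[-0.38360234 -1.35550852  1.15051469] [ 0.88836814 -0.45909415  0.00588358]
clock: 6.28
position: [0.5331, 0.097, 0.0805]
orientation: [0.501, 1.505, -0.504]
force: [7.1, -2.7, -5.2]
gripper_width: 0.0124
[-1.2969162  -1.66450807  3.75528689] [ 0.80060204 -0.59915458  0.00708218]
```

Moment about z rose from 0.03 to 3.8 N m, so the stop is reached. Open, lift and check.

```bash
python3 -m pendant '[0.3,0,0,0,0,0,2,0.3,0,0,0,0,0,2,0.3,0,0,0.2,0,0,2,1,0,0,4,0,0,2,1,0,0,8,0,0,2,1,0,0,12,0,0,2,1,0,0,14,0,0,2,1,0,0,14,0,0,2]'
python3 - <<'E'
from h import *
s=status.get_state(); print(s["clock"],s["position"],np.round(s["joints"],2),s["force"],s["moment"]); 
n="wrist";im=np.array(eyes.grab_frame(n));c=eyes.calibration(n); np.save("c3.npy",c)
cv2.imwrite("pics/w3.png",cv2.resize(im,(800,600),interpolation=cv2.INTER_CUBIC))
u=proj(c,(.5306,.0971,.084)); print(u*1.42857)
E
```

```text
clock: 6.95
position: [0.5323, 0.0966, 0.2241]
orientation: [0.489, 1.51, -0.481]
force: [0.5, -0.5, -0.6]
gripper_width: 0.0855
6.95 [0.5322604  0.09659883 0.22412945] [-0.94  0.52  0.92  1.89 -0.5   0.97 -0.41] [ 0.46185174 -0.54016517 -0.58870858] [-0.0102483  -0.02989046 -0.05579183]
[407.19979451 285.49627908]
```

View pics/w3.png

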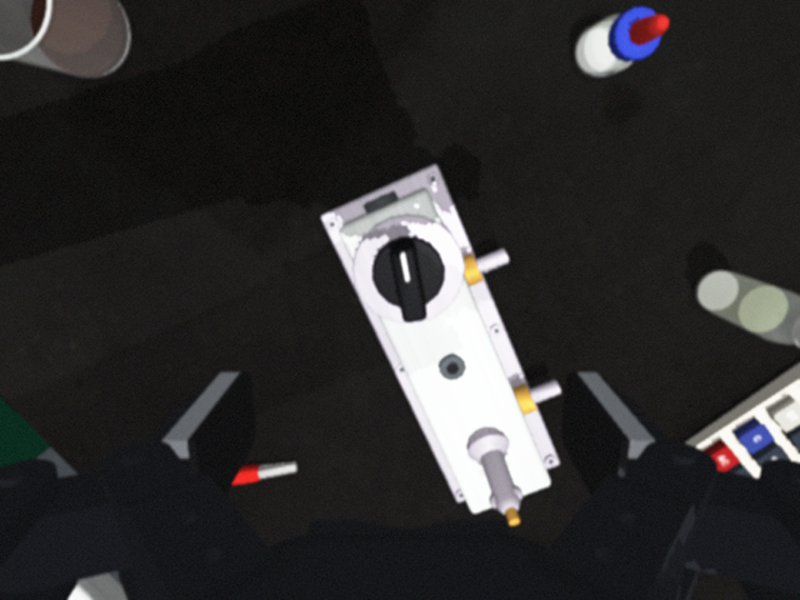

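The bar now leans about 8° to the jaw line, so the tool slipped past a knob that had stopped; it is at its end stop. Next, fly to the gauge.

```bash
python3 -m pendant '[1,0,-3.5,2,0,0,0,1,-0.4,-7,3,0,0,0,1,-0.6,-10.5,3,0,0,0,1,-1,-14,3,0,0,0,1,-1.5,-17.5,3,0,0,0,1,-2,-21,3,0,0,0,1,-2,-24.5,3,0,0,0,1,-3,-28,3,0,0,0,1,-3.2,-31.5,3,0,0,0,1,-3.2,-35,3,0,0,0,1,-3.2,-38.5,3,0,0,0,1,-3.2,-40.7,3,0,0,0]'
python3 -m pendant '[1,0,0,0,0,0,0]'
python3 - <<'E'
from h import *
from scipy.optimize import least_squares
s=status.get_state(); print(s["clock"],s["position"],np.round(s["joints"],2)); 
n="wrist";im=np.array(eyes.grab_frame(n));c=eyes.calibration(n); np.save("c4.npy",c)
cv2.imwrite("pics/w4.png",cv2.resize(im,(800,600),interpolation=cv2.INTER_CUBIC))
print(proj(c,(.4955,-.3053,.098))*1.42857)
C=[np.load(f"c{i}.npy",allow_pickle=True).item() for i in (1,2,3)]
for nm,U in [("pin",[(386.8,336.2),(274,515),(513,519)]),("foot",[(415,316),(309,442),(488,445)])]:
    r=least_squares(lambda X:np.concatenate([proj(k,X)-np.array(u)/1.42857 for k,u in zip(C,U)]),[.5,-.05,.09]); print(nm,r.x,r.fun.round(1))
E
```

```text
clock: 8.0
position: [0.496, -0.3135, 0.2484]
orientation: [0.486, 1.517, -0.488]
force: [-0.3, 0.3, 0.3]
gripper_width: 0.0852
clock: 8.08
position: [0.4952, -0.3155, 0.2487]
orientation: [0.488, 1.516, -0.492]
force: [-0.8, -0.2, -0.2]
gripper_width: 0.0852
8.0833 [ 0.49521647 -0.315466    0.24872281] [-0.14  0.57  0.9   1.75 -0.5   1.07  0.3 ]
[400.32399788 268.41727385]
pin [ 0.49985287 -0.05351498  0.0895701 ] [ 0.1  0.   0.2 -0.8  0.5  0.8]
foot [ 0.50511544 -0.03274348  0.04131918] [ 0.3 -0.  -0.4 -0.6  0.8  0.2]
```

View pics/w4.png

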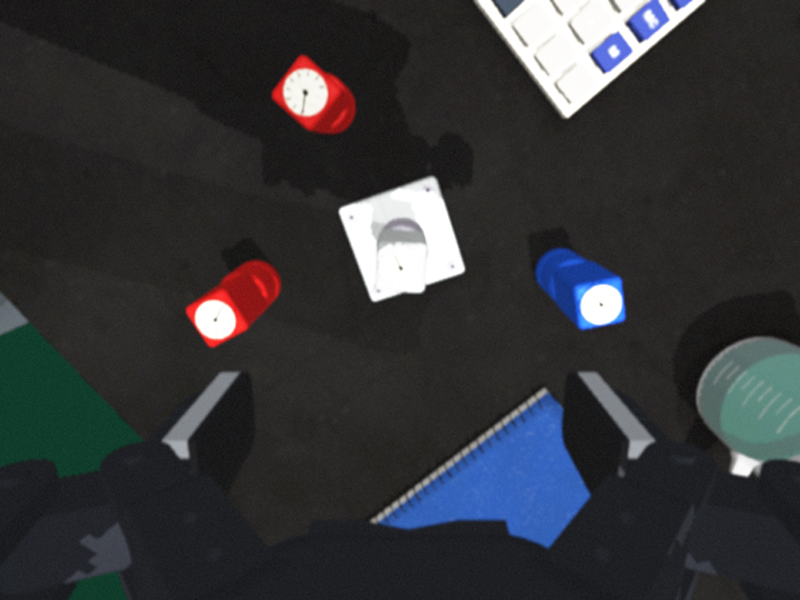

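The gauge's dial is at (400,267), matching the prediction (400,268); the barrel flats are parallel to the pads, and the red and blue ones are well clear. Descend partway and check.

```bash
python3 -m pendant '[0.3,0,1,-3,0,0,-2,0.3,0,1,-6,0,0,-2,0.3,0,1,-9,0,0,-2,0.3,0,1,-10,0,0,-2,0.3,0,1,-10,0,0,-2,0.3,0,1,-10,0,0,-2]'
python3 - <<'E'
from h import *
s=status.get_state(); print(s["clock"],s["position"],np.round(s["joints"],2)); 
n="wrist";im=np.array(eyes.grab_frame(n));c=eyes.calibration(n)
cv2.imwrite("pics/w5.png",im)
print(proj(c,(.4955,-.3053,.098)))
print(eyes.search_frame(n,"gauge")[:3])
E
```

```text
clock: 8.63
position: [0.498, -0.2997, 0.1497]
orientation: [0.511, 1.511, -0.511]
force: [0.6, -0.8, 0.7]
gripper_width: 0.0556
8.6333 [ 0.49797295 -0.29973305  0.14972241] [-0.1   0.69  0.8   1.84 -0.62  0.89  0.35]
[286.95341885 248.7707777 ]
[{'at': [289.2, 234.8], 'score': 0.76}, {'at': [469.0, 256.4], 'score': 0.66}, {'at': [197.7, 78.6], 'score': 0.62}]
```

View pics/w5.png

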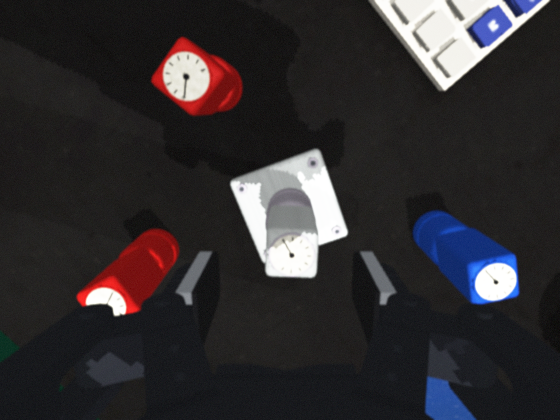

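```bash
python3 - <<'E'
from h import *
c=eyes.calibration("wrist"); s=status.get_state()
X=atz(c,(291,254.5),.098); print(X,(X-s["position"])*100)
E
```

```text
[ 0.49546281 -0.30965625  0.098     ] [-0.33886742 -0.89435123 -5.30803367]
```

```bash
python3 -m pendant '[0.3,-0.25,-0.85,0,0,0,0,0.3,-0.25,-0.85,-3,0,0,0,0.3,-0.25,-0.85,-6,0,0,0,0.3,-0.25,-0.85,-7.6,0,0,0,0.3,-0.25,-0.85,-7.6,0,0,0,-1,-0.25,-0.85,-7.6,0,0,0,-1,-0.25,-0.85,-7.6,0,0,0,-1,-0.25,-0.85,-7.6,0,0,0,-1,-0.25,-0.85,-7.6,0,0,0,-1,-0.25,-0.85,-7.6,0,0,0]'
python3 -c "
from h import *
s=status.get_state();print(s['moment'],Ro.from_rotvec(s['orientation']).as_matrix().round(3).tolist())"
```

```text
clock: 9.57
position: [0.4963, -0.3097, 0.0753]
orientation: [0.511, 1.507, -0.512]
force: [-2.4, -0.2, 7.3]
gripper_width: 0.0276
[0.05492361 0.28089179 0.03141533] [[0.002, 0.608, 0.794], [-0.002, 0.794, -0.608], [-1.0, 0.0, 0.003]]
```

Gripped (27.6 mm). Lift straight off the spigot, then look at how the gauge sits in the hand.

```bash
python3 -m pendant '[-1,0,0,1,0,0,0,-1,0,0,3,0,0,0,-1,0,0,6,0,0,0,-1,0,0,10,0,0,0,-1,0,0,14,0,0,0,-1,0,0,15,0,0,0,-1,0,0,15,0,0,0]'
python3 - <<'E'
from h import *
s=status.get_state(); p=s["position"]; R=Ro.from_rotvec(s["orientation"]).as_matrix(); print(s["clock"],p,s["gripper_width"],s["force"],s["moment"],np.round(s["joints"],2)); 
n="wrist";im=np.array(eyes.grab_frame(n));c=eyes.calibration(n)
cv2.imwrite("pics/w6.png",im)
im=cv2.resize(im[180:420,120:460],(680,480),interpolation=cv2.INTER_CUBIC)
for a in (-.0227,.0654):
  u=(proj(c,p+R[:,0]*a)-[120,180])*2; print(a,u); cv2.drawMarker(im,tuple(int(v) for v in u),(0,0,255),0,12)
cv2.imwrite("pics/w6c.png",im)
print(eyes.search_frame(n,"gauge")[:3])
E
```

```text
clock: 10.15
position: [0.4971, -0.31, 0.2274]
orientation: [0.511, 1.503, -0.511]
force: [-0.4, 0.5, -2.5]
gripper_width: 0.0273
10.15 [ 0.49711145 -0.30997382  0.22739053] 0.027346589045443907 [-0.40104131  0.51647641 -2.4516239 ] [-0.02226006  0.0124982   0.02183426] [-0.14  0.59  0.89  1.78 -0.53  1.02  0.3 ]
-0.0227 [342.34758003 291.45125183]
0.0654 [338.64319052 105.67429518]
[{'at': [415.0, 211.0], 'score': 0.85}, {'at': [283.7, 283.4], 'score': 0.83}, {'at': [157.3, 228.6], 'score': 0.62}]
```

View pics/w6c.png

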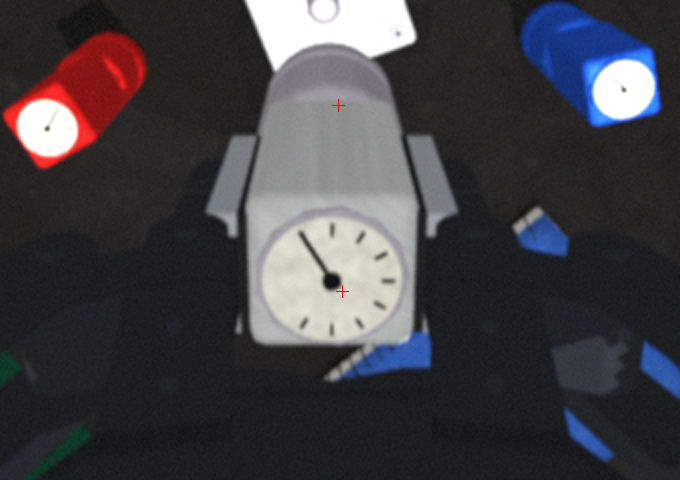

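Dial centre at (332,280) on the crop against a predicted (342,291): about 1.7 mm of camera bias. The gauge is upright in the jaws and off the stand. Tilt it and go to the pre-insertion point above the nipple.

```bash
python3 -m pendant '[-1,0,3,0,4,-1,0,-1,0,6,0,8,-2,0,-1,0,9,0,12,-2.7,0,-1,0,12,0,16,-3.6,0,-1,0,15,0,20,-4.5,0,-1,0,18,0,24.4,-5.4,0,-1,-0.2,20,0,24.4,-5.4,0,-1,-0.2,21.8,-1,24.4,-5.4,0,-1,-0.3,21.8,-3,24.4,-5.4,0,-1,-0.3,21.8,-4.9,24.4,-5.4,0,-1,-0.3,21.8,-4.9,24.4,-5.4,0,-1,-0.3,21.8,-4.9,24.4,-5.4,0]'
python3 - <<'E'
from h import *
s=status.get_state(); p=s["position"]; R=Ro.from_rotvec(s["orientation"]).as_matrix(); print(s["clock"],p,R[:,0],s["gripper_width"],s["force"],np.round(s["joints"],2))
T=np.array([.502,-.049,.082]); o=np.zeros((600,800,3),np.uint8)
for i,(n,sz) in enumerate([("side",60),("scene",60),("wrist",130)]):
  im=np.array(eyes.grab_frame(n));c=eyes.calibration(n); cv2.imwrite(f"pics/{n}7.png",im)
  for nm,X in [("tip",T),("mouth",p+R[:,0]*.0653)]: print(n,nm,proj(c,X).round(1))
  u=proj(c,T).astype(int); x=max(0,min(560-2*sz,u[0]-sz)); y=max(0,min(420-2*sz,u[1]-sz)); print(x,y)
  w=400 if i<2 else 400; k=im[y:y+2*sz,x:x+2*sz]
  if i<2: o[:400,400*i:400*i+400]=cv2.resize(k,(400,400),interpolation=cv2.INTER_CUBIC)
  else: o[400:,:200]=cv2.resize(k,(200,200))
cv2.imwrite("pics/m7.png",o)
E
```

```text
clock: 11.25
position: [0.4909, -0.0902, 0.1727]
orientation: [0.854, 1.535, -0.16]
force: [-0.4, -0.7, -1.3]
gripper_width: 0.0271
11.25 [ 0.49094347 -0.09016976  0.17273485] [ 0.08707834  0.41322829 -0.90645449] 0.02707661694707128 [-0.39202963 -0.65861894 -1.3479749 ] [-0.14  0.54  0.65  2.01 -0.89  1.04  0.41]
side tip [302.8 210.1]
side mouth [306.8 197.3]
242 150
scene tip [269.3 233.8]
scene mouth [271.6 224.8]
209 173
wrist tip [285.7 212.6]
wrist mouth [282.6 231.8]
155 82
```

View pics/m7.png

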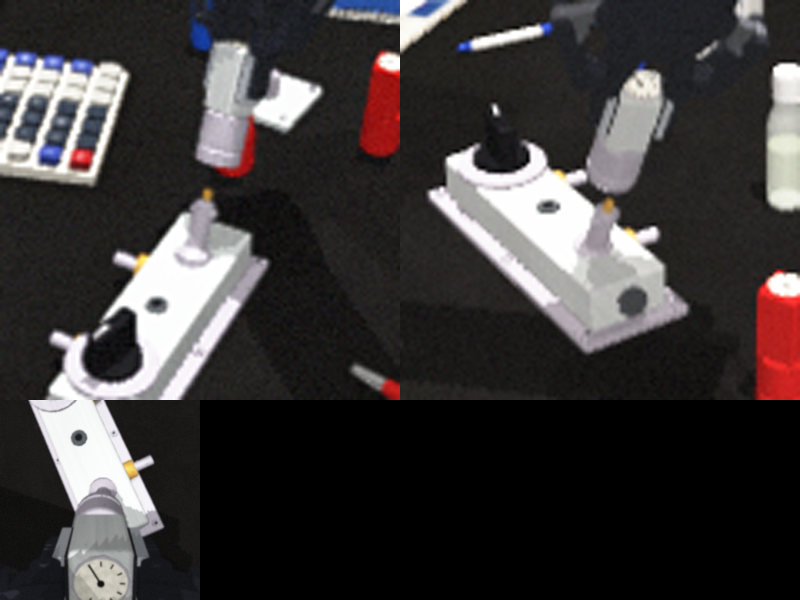

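Side view: mouth centre about (308,197), tip about (303,211); scene view: mouth (272,227), tip (270,237). Both agree with the predicted relative position within about 1 px. Shift 3 mm in x and start down the axis.

```bash
python3 -m pendant '[-1,0.3,0,0,0,0,0,-1,0.4,0.5,-1,0,0,0,-1,0.5,1,-2.2,0,0,0,-1,0.6,1.4,-3.1,0,0,0,-1,0.65,1.65,-3.63,0,0,0,-1,0.65,1.65,-3.63,0,0,0]'
cat > ck.py <<'E'
from h import *
s=status.get_state(); p=np.array(s["position"]); R=Ro.from_rotvec(s["orientation"]).as_matrix(); a=-R[:,0]
T=np.array([.502,-.049,.082]); d=(p-T)@a; print("t",s["clock"],"d mm",d*1e3,"mouth below tip",65.3-d*1e3,"lat",((p-T)-d*a)*1e3,"a",a,"Fax",np.dot(s["force"],a),"Flat",np.array(s["force"])-np.dot(s["force"],a)*a,"M",s["moment"],s["gripper_width"])
E
python3 ck.py
```

```text
clock: 11.9
position: [0.4978, -0.075, 0.136]
orientation: [0.851, 1.533, -0.162]
force: [-0.9, -4.4, -2.7]
gripper_width: 0.0277
t 11.9 d mm 60.0536440379395 mouth below tip 5.246355962060498 lat [ 1.19243754 -1.38791162 -0.50980848] a [-0.08897505 -0.4098916   0.90778429] Fax -0.5805323649159999 Flat [-0.96828576 -4.63575396 -2.18808577] M [-1.60706396  0.4744851   0.02710919] 0.02766608146861684
```

```bash
python3 -m pendant '[-1,0,-0.15,-0.07,0,0,0,-1,0,-0.15,-0.07,0,0,0]'; python3 ck.py
python3 -m pendant '[-1,0.04,0.05,-0.5,0,0,0,-1,0.04,0.05,-0.5,0,0,0]'; python3 ck.py
```

```text
clock: 12.07
position: [0.4985, -0.0757, 0.1368]
orientation: [0.853, 1.532, -0.159]
force: [-0.1, -1.3, -2.9]
gripper_width: 0.0274
t 12.0667 d mm 60.97149202794072 mouth below tip 4.328507972059278 lat [ 2.01791752 -1.50013247 -0.4822569 ] a [-0.0901341  -0.41263863  0.90642441] Fax -2.063592626428032 Flat [-0.2494141  -2.10736954 -0.98415576] M [-1.06757214  0.4665061   0.13343537] 0.027371191430584706
clock: 12.23
position: [0.498, -0.0755, 0.1315]
orientation: [0.852, 1.533, -0.16]
force: [-4.4, -2.4, -1.3]
gripper_width: 0.0274
t 12.2333 d mm 56.13380143961091 mouth below tip 9.166198560389084 lat [ 1.00297793 -3.3860279  -1.44034824] a [-0.08893492 -0.41207721  0.90679819] Fax 0.19138657274208692 Flat [-4.34268708 -2.33107184 -1.48522368] M [-1.38725305  1.05842173  0.3574729 ] 0.027445131571219396
```

```bash
python3 -m pendant '[-1,-0.1,-0.06,0,0,0,0,-1,-0.1,-0.06,0,0,0,0,-1,-0.1,-0.06,0,0,0,0]'; python3 ck.py
python3 -m pendant '[-1,0.04,0.16,-0.36,0,0,0,-1,0.04,0.16,-0.36,0,0,0]'; python3 ck.py
```

```text
clock: 12.48
position: [0.4981, -0.0757, 0.1323]
orientation: [0.853, 1.532, -0.158]
force: [-2.0, -2.2, -2.8]
gripper_width: 0.0275
t 12.4833 d mm 56.95098638901001 mouth below tip 8.349013610989985 lat [ 1.22288386 -3.20521643 -1.33673512] a [-0.09068282 -0.41260575  0.90638464] Fax -1.4792825770032965 Flat [-2.13863848 -2.7629793  -1.47173601] M [-1.1809679   0.79902351  0.22721077] 0.027504647934315275
clock: 12.65
position: [0.4978, -0.0748, 0.1283]
orientation: [0.852, 1.532, -0.16]
force: [-4.2, -3.9, -1.8]
gripper_width: 0.0277
t 12.65 d mm 52.96572554715078 mouth below tip 12.334274452849215 lat [ 0.56592601 -3.98582484 -1.75210112] a [-0.08992421 -0.41146108  0.90698038] Fax 0.38632382787657593 Flat [-4.15833748 -3.72996456 -2.1044231 ] M [-1.56119247  1.24636048  0.43287753] 0.02769915729659834
```

```bash
python3 -m pendant '[-1,-0.2,-0.15,-0.08,0,0,0,-1,-0.2,-0.15,-0.08,0,0,0,-1,-0.2,-0.15,-0.08,0,0,0]'; python3 ck.py
python3 -m pendant '[-1,0.04,0.16,-0.36,0,0,0,-1,0.04,0.16,-0.36,0,0,0,-1,0.04,0.16,-0.36,0,0,0]'; python3 ck.py
```

```text
clock: 12.9
position: [0.4972, -0.0756, 0.1283]
orientation: [0.853, 1.53, -0.158]
force: [-2.2, -1.7, 0.3]
gripper_width: 0.0278
t 12.9 d mm 53.36104277421365 mouth below tip 11.938957225786346 lat [ 0.08326128 -4.61025439 -2.09044104] a [-0.09194482 -0.41259062  0.90626438] Fax 1.2227632559528643 Flat [-2.12212438 -1.23001409 -0.77528217] M [-0.80734474  0.44766173  0.18239608] 0.027775173796924194
clock: 13.15
position: [0.4973, -0.0736, 0.124]
orientation: [0.853, 1.531, -0.158]
force: [-0.3, -0.4, -4.4]
gripper_width: 0.0271
t 13.15 d mm 48.614121149100534 mouth below tip 16.685878850899464 lat [-0.2883706  -4.4981817  -2.07630266] a [-0.09081082 -0.41255788  0.90639362] Fax -3.8064315264830353 Flat [-0.62647119 -1.97508215 -0.96175221] M [-0.85730661  0.17112396 -0.04071641] 0.027082619200556865
```

```bash
python3 -m pendant '[-1,0.04,0.16,-0.36,0,0,0,-1,0.07,0.33,-0.73,0,0,0,-1,0.07,0.33,-0.73,0,0,0]'; python3 ck.py
python3 -m pendant '[-1,0.03,0.12,-0.27,0,0,0,-1,0.03,0.12,-0.27,0,0,0,-1,0.03,0.12,-0.27,0,0,0]'; python3 ck.py
```

```text
clock: 13.4
position: [0.4981, -0.0702, 0.1168]
orientation: [0.853, 1.531, -0.158]
force: [-2.6, -1.4, 3.5]
gripper_width: 0.0273
t 13.4 d mm 40.65048167532223 mouth below tip 24.649518324677764 lat [-0.2344445  -4.41091808 -2.03465061] a [-0.09109229 -0.41312398  0.90610748] Fax 4.014992652648809 Flat [-2.23218374  0.23454929 -0.11746596] M [-0.32848684  0.43472865  0.15980821] 0.02726750727853616
clock: 13.65
position: [0.4987, -0.0697, 0.1148]
orientation: [0.853, 1.53, -0.158]
force: [-0.7, -1.4, 5.1]
gripper_width: 0.0279
t 13.65 d mm 38.5927358555714 mouth below tip 26.7072641444286 lat [ 0.21526024 -4.79876172 -2.16277976] a [-0.09222871 -0.41257626  0.90624207] Fax 5.284787530787845 Flat [-0.18285917  0.73794929  0.31734953] M [-0.31314131  0.25339949  0.06782876] 0.02794053169748982
```

```bash
python3 -m pendant '[-1,0.03,0.12,-0.27,0,0,0,-1,0.04,0.2,-0.45,0,0,0,-1,0.04,0.2,-0.45,0,0,0]'; python3 ck.py
python3 -m pendant '[-1,0.02,0.08,-0.18,0,0,0,-1,0.02,0.08,-0.18,0,0,0,-1,0.02,0.08,-0.18,0,0,0]'; python3 ck.py
```

```text
clock: 13.9
position: [0.4992, -0.068, 0.1106]
orientation: [0.854, 1.529, -0.158]
force: [-2.6, -2.6, 8.3]
gripper_width: 0.0275
t 13.9 d mm 34.000324632635206 mouth below tip 31.29967536736479 lat [ 0.38438156 -4.98866084 -2.2311295 ] a [-0.09290223 -0.41245914  0.90622659] Fax 8.832120885839153 Flat [-1.72964848  1.08070542  0.31455558] M [-0.16091701  0.31984844  0.17287508] 0.02752784889178094
clock: 14.15
position: [0.4994, -0.068, 0.1102]
orientation: [0.855, 1.528, -0.158]
force: [-6.5, -5.3, 23.5]
gripper_width: 0.0274
t 14.15 d mm 33.6607149284957 mouth below tip 31.639285071504297 lat [ 0.55717122 -5.09680738 -2.26777608] a [-0.09408022 -0.41328085  0.90573056] Fax 24.11949260389218 Flat [-4.19791993  4.68566082  1.70199917] M [0.60996691 1.11704956 0.58163339] 0.027382667596255596
```

The axial push followed the pin spring (about 10.3 N, including gauge weight) and then a hard stop at 24 N: home. Hold and check visually.

```bash
python3 -m pendant '[-1,0,-0.02,0,0,0,0,-1,0,-0.02,0,0,0,0,-1,0,-0.02,0,0,0,0,-1,0,-0.02,0,0,0,0,-1,0,-0.02,0,0,0,0,-1,0,-0.02,0,0,0,0]'; python3 ck.py
python3 - <<'E'
from h import *
o=np.zeros((600,800,3),np.uint8)
for i,(n,x,y) in enumerate([("side",230,150),("scene",200,150)]):
  im=np.array(eyes.grab_frame(n)); o[:400,400*i:400*i+400]=cv2.resize(im[y:y+120,x:x+120],(400,400),interpolation=cv2.INTER_CUBIC)
  o[400:600,400*i:400*i+267]=cv2.resize(im,(267,200),interpolation=cv2.INTER_AREA)
cv2.imwrite("pics/m8.png",o)
E
```

```text
clock: 14.65
position: [0.4994, -0.068, 0.1102]
orientation: [0.855, 1.528, -0.157]
force: [-7.4, -5.8, 21.6]
gripper_width: 0.0273
t 14.65 d mm 33.66099153933685 mouth below tip 31.63900846066315 lat [ 0.52616085 -5.12356928 -2.28422545] a [-0.09396321 -0.41342474  0.90567704] Fax 22.709734990420973 Flat [-5.28595615  3.55931747  1.0763489 ] M [0.72082053 1.08838816 0.56496046] 0.027263185290989964
```

View pics/m8.png

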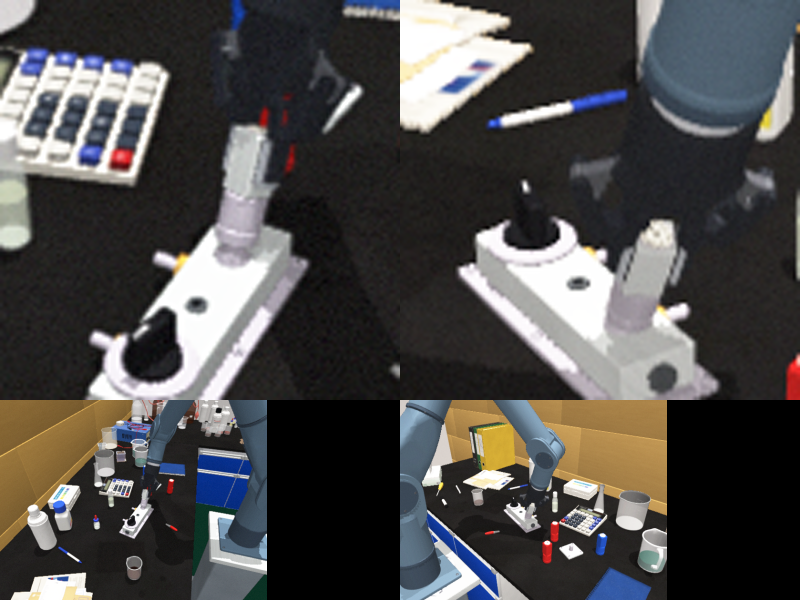

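The sleeve sits right down on the nipple foot in both views. The knob, beaker, dropper bottle and vial are where they were.

```bash
python3 -c "
from h import *
print(bot.job_done())"; python3 ck.py
```

```text
the job is handed in; nothing more can be done
None
the job is handed in; nothing more can be done
```

The job is handed in at about 15 s on the robot's clock, with the gauge still held and pressed home on the tilted nipple and the valve closed. The hand-in reports no verdict, so what follows is from my own checks.

- **Knob:** I turned it clockwise about 45°, until the turning moment rose from about 0 to 3.8 N m. The tool then slipped about 8° past the bar, which had stopped. The last pictures show the bar's direction unchanged.
- **Gauge:** I lifted the silver gauge off its stand and tilted it 25°. I eased it sideways about 5 mm in all as it went on, because the nipple was slightly off where the cameras had put it. The inward pull of the snap came at about 17 mm. Then came the pin spring, up to about 10.3 N, and a hard stop.
- **Last readings:** the push along the axis was steady at about 23 N with 6 N sideways, the tilt was 25.1° and the grip 27 mm. Both camera views show the sleeve down on the nipple's foot and the beaker, dropper bottle and vial where they were.
- **Disagreement:** the measured insertion depth was 31.6 mm against the nominal 33 mm. I put this down to my estimate of the tip position, since the spring force and the hard stop both say it is fully home.

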